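Fit the wide spool adapter to the filament winder

ROBOT

A 6-joint arm with a two-finger parallel gripper is mounted at the origin on the work surface. World frame = base frame: x ahead of the robot, y to its left, z up, the work surface at z = 0. Lengths are in m, angles in rad, forces in N, time in s.
With the tool pointing down it reaches from about 0.275 to 0.725 m from the base axis. Payload 5.6 kg.
Tool frame: the origin (TCP) lies on the centre line of the jaws, within the pads' length; the fingertips stand manip.tip_reach ahead of it and the grasp point (between the pads) lies 6 mm ahead of it (manip.tip_reach is the distance from the TCP to the fingertips, in m); z points along the fingers, y is the line along which they close (so a half turn about z gives the same grasp; the last joint's range is limited). The gripper opens to 85 mm and grips with 20 to 120 N. Pads are 22 mm wide; open, the fingers measure 114 mm over their backs; the gripper's body (76 mm by 85 mm) begins 54 mm behind the grasp point. The pads swing forward as they close: fully open they stand 13 mm farther back than shut.
Start: joints at [-0.875, 0.255, 0.108, 0, -1.424, -0.285], TCP at [0.22, -0.504, 0.256] pointing down, gripper open.
Joint ranges: [-2.95, 2.95], [-1.21, 1.97], [-1.09, 1.5], [-2.87, 1.71], [-2.94, -0.07], [-3.05, 3.05]. Speed limits (rad/s): [2.57, 2.57, 3.14, 3.14, 3.14, 3.14].

INTERFACE

Orientations are given as a unit quaternion [x, y, z, w].
In Python, from workcell import readout, vision, manip gives the robot as it stands.
- The arm moves only by the tool carry_out, never from a script. Its argument "increments" is a list of rows, each a list of 7 numbers: the closure, from 0 (fully open) to 1 (shut), then the shift along the tool's x, y, z in cm, then the turn, a rotation vector about the tool's x, y, z in rad. A call has 1 to 8 rows; each row is the pose to reach, as a shift and turn from the pose commanded when the call began, along the tool's axes at that moment; what a row does not reach only later rows make up. A row lasts 1/12 s, in which the tool goes at most 41.7 mm and 7.16 degrees, less where a joint would pass 70% of its speed; a pose out of reach is approached as far as the arm can. A call with a gripper value outside its range is refused whole. The fingers move at their own pace and stop on an object; the grip force is fixed at half the most. Time passes only in rows, so rows that repeat a pose let the fingers close. It gives the time, the measured TCP pose, the force, the opening and the grip force at its end, in the units of the state.
- readout.get_obs(): the state, without advancing time (a new reading comes with each control period).
- vision.get_image(name): name is "scene" or "top" or "wrist"; returns a dict with "frame" (384x512x3 uint8, red, green, blue), "mtx" (3x3 intrinsics, pixels), "R" (3x3) and "t" (3): a world point X has camera coordinates R X + t. Camera axes: x right, y down, z forward; pixel columns grow to the right and rows downward; lengths in m; the calibration is good to about 2 mm. A picture is of the moment at which its call begins. There is no depth.
- manip.finish_job(): hands the job in; it is judged then, once.
The state is a dict: "time": time; "qpos": joint angles; "joint_vel": joint speeds; "tau": joint torques, N m; "tool_pos": TCP position; "tcp_rot": TCP orientation; "force": force on the tool from outside, world axes, zero at the start; "ft_torque": the same for the moment, N m; "opening": opening from 0.0 (shut) to 1.0 (fully open); "finger_force": force on a finger pad.
Only numpy, scipy, OpenCV 4.12 (cv2) and the standard library are available. Lean on these libraries where they do the work, as an engineer would, in place of code of your own. Each camera call takes 0.05 s, during which the arm holds its last target. There are 200 camera calls.

TASK

Get the filament winder ready for the next spool: turn its speed dial down to 4 (the scale has eleven marks, 0 to 10 clockwise), then lift the widest of the three spool adapters out of the rack and plug its keyed shaft into the winder's drive hub, turning it until the key slips into the keyway, and push it fully home against the ejector spring. Finish while still holding it gripped, upright and pressed home, so that a workmate can tighten the clamp screw: do not let go. Leave the other two adapters in the rack.

Things in the scene. Friction and masses are not known exactly. Their poses are not given: they have to be found in the camera images.
- dial (a joint): Speed dial on the winder's deck, rad of clockwise turn seen from above: 0 at mark 0, 0.471 (27 degrees) more per mark, mark 4 at 1.885, mark 10 and end stop at 4.712. Starts between marks 6 and 9.2; stays where left; turns with about 0.04 N m. Black skirt 44 mm wide, on it a grip bar 42 mm long, 14 mm thick, 30 tall, white line on the bar's pointing end. White ticks around, long at 0, 5 and 10.
- dial_grip (a point): Where to grip the dial: on its upright axis, 7 mm below the top of the grip bar, 107 mm above the bench. The frame turns with the dial, z up: the bar runs along x with its pointing end at -x; pinch it along y. The pointer looks to the back of the winder at mark 5, to its front left at mark 0 and its front right at mark 10.
- winder: Filament spool winder: fixed grey box 240 mm deep (x), 380 wide (y), deck 70 mm above the bench; origin on the bench under its centre, -x is its front. On the deck: round platter with the drive hub (axis at x 0, y +70 mm), speed dial (x -45, y -115), low metre counter (x +75, y -125), strand traverse 80 mm tall along the back edge (x +106, y -52 to +179).
- hub_mouth (a point): Centre of the top face, 118 mm above the bench, of the steel drive hub: collar of 48 mm diameter, 34 mm tall, on the 170 mm platter. z up, x from the axis to the keyway; this direction varies. Bore 21.5 mm in diameter; keyway 8.5 mm wide, out to 16 mm from the axis, full depth, open at the top. The gearbox holds the hub against turning (about 0.6 N m).
- ejector (a joint): Spring ejector, a plunger down in the hub's bore: 0 at rest, its top 30 mm below the hub's top face, where it meets the shaft's tip; grows in m as it is pressed down, 0.010 with the adapter home. Pushes up with 5 N at first, 10 N at home, and lifts the adapter again if it is let go.
- adapter_wide: The wide spool adapter (0.11 to 0.23 kg), the one to fit: drum of 51 mm diameter. Origin at its shaft's tip, z up along its axis, x from the axis to the key. From the tip: round shaft 20 mm in diameter, 40 mm long, first 5 mm tapered; key 6 mm wide, out to 15 mm from the axis, 14 to 40 mm above the tip; then flange of 48 mm diameter, drum to 75 mm, grip bar to 107 mm.
- wide_grip (a point): Where to grip the wide adapter: on its axis, 98 mm above the shaft's tip, 9 mm below the top of its grip bar; adapter's axes. The bar, 14 mm thick, 48 mm long, stands 32 mm tall on the drum, along x, its pointed end and a black line on top lying over the key (+x). Pinch it from above along y. In the rack the adapter hangs by its flange, tip 10 mm above the bench.
- wide_shoulder (a point): Centre of the underside of the wide adapter's flange, 40 mm above the shaft's tip; adapter's axes. Home: this face lies on the hub's top face (hub_mouth) with the key in the keyway.
- adapter_mid: Spool adapter with a drum of 38 mm diameter, otherwise of the same shape; stays in the rack. Origin at its shaft's tip.
- adapter_slim: Spool adapter with a drum of 26 mm diameter, otherwise of the same shape; stays in the rack. Origin at its shaft's tip.
- rack: Fixed printed rack 270 mm long (x), 68 wide (y), 50 high, with three round holes 32 mm in diameter, 43 deep, in a row along x, 85 mm apart, the middle one at its centre. Origin on the bench under its centre. Which adapter stands in which hole varies; their grip bars lie roughly along the row, within 0.5 rad.
Not all that is in view belongs to the job. Leave any red look-alike of the adapter_slim alone. Leave any red look-alike of the adapter_wide alone.

How it is judged:
By the outcome, as a careful person would: the job done as asked, in the order asked, and still so for the second after the job is handed in, while the arm keeps its last pose, push and grip.
It also fails if it takes over 64 s, if anything falls off the work surface, if the arm or the gripper's body presses on something with over 40 N, if the wrist force passes 120 N, or if a joint passes its speed limit or range.

## Working session

There is one attempt and no reset: what is moved stays moved. The work goes in short steps, Python scripts to look and compute and a tool call to move; the robot and the scene stay as the last step left them, time stands still between calls to the robot, and variables do not carry over. Pictures are saved under pics/ and viewed, at most 10 in all, crops included, and the job is handed in when it is done.

Besides the shell and the picture viewer there is one more tool, called by a JSON object that holds its "fn" and its "kwargs". carry_out: Moves the arm, as the interface text tells. Its arguments: {"type":"object","properties":{"increments":{"type":"array","items":{"type":"array","items":{"type":"number"}}}},"required":["increments"]}

```bash
ls; mkdir -p pics; python3 - <<'E'
from workcell import readout, vision, manip
import cv2,json
print(readout.get_obs(), manip.tip_reach)
for n in ["scene","top","wrist"]:
    d=vision.get_image(n); cv2.imwrite(f"pics/{n}0.png",d["frame"][:,:,::-1])
    print(n,d["mtx"],d["R"],d["t"])
E
```

```text
pics
{'time': 0.0, 'qpos': array([-8.75400314e-01,  2.55744985e-01,  1.06950023e-01, -4.80986216e-04,
       -1.42388086e+00, -2.84628109e-01]), 'joint_vel': array([ 4.14498729e-04,  1.14642392e-03, -9.21888147e-04,  9.18725665e-05,
        3.03828064e-04, -1.39885372e-03]), 'tau': array([ 1.28624593e-03, -3.86628592e+01,  2.37939763e+01,  5.36509439e+00,
       -6.09574956e-03,  4.11642611e-05]), 'tool_pos': array([ 0.21950415, -0.50379296,  0.25537427]), 'tcp_rot': array([-2.03908278e-01,  9.78989517e-01,  9.41116040e-04, -2.32401800e-04]), 'force': array([0.04509065, 0.08163731, 0.34382638]), 'ft_torque': array([-0.01924503,  0.04016984,  0.0192205 ]), 'finger_force': 0.0, 'opening': 0.9993800134330715} 0.025
scene [[363.46547215   0.         254.17135595]
 [  0.         363.46547215 186.53624357]
 [  0.           0.           1.        ]] [[-8.89919318e-02  9.96031914e-01 -9.28753208e-04]
 [ 5.08760704e-01  4.46542952e-02 -8.59749115e-01]
 [-8.56296083e-01 -7.69832477e-02 -5.10715770e-01]] [ 0.0812404  -0.13477326  1.36298571]
top [[348.56991415   0.         257.81610702]
 [  0.         348.56991415 194.49117162]
 [  0.           0.           1.        ]] [[ 0.00362592 -0.99999207 -0.00164769]
 [-0.98822987 -0.00333127 -0.15293994]
 [ 0.15293324  0.00218284 -0.98823411]] [-0.04827219  0.47441277  0.86428132]
wrist [[275.42253572   0.         254.94096052]
 [  0.         275.42253572 191.94114567]
 [  0.           0.           1.        ]] [[-0.39921092  0.91685456  0.00288995]
 [ 0.86960629  0.37763578  0.31808193]
 [ 0.29054352  0.12949489 -0.94805882]] [ 0.54753375 -0.0416383   0.3816009 ]
```

```bash
python3 - <<'E'
import cv2
a=cv2.imread("pics/top0.png"); cv2.imwrite("pics/top0b.png",cv2.resize(a,(800,600),interpolation=cv2.INTER_CUBIC))
E
```

```text
(no output)
```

View pics/top0b.png

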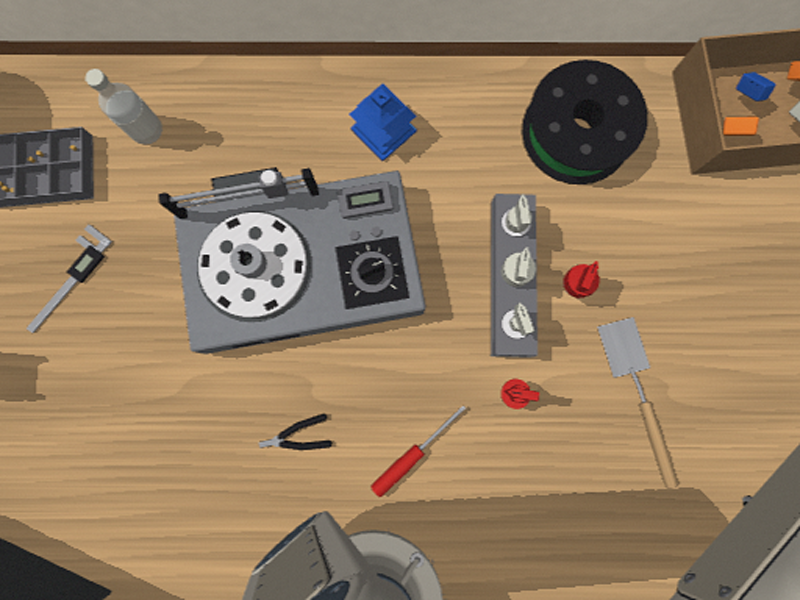

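View pics/scene0.png

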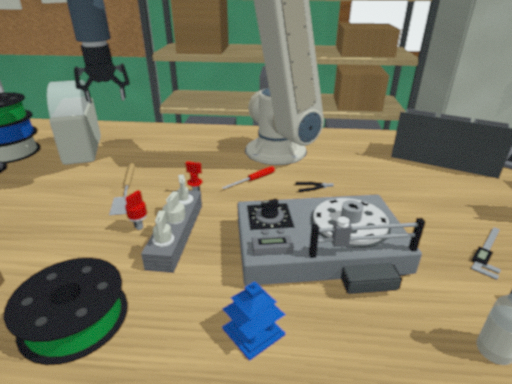

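The top view (800x600 scale) shows the winder with the dial at (373,270) and the hub at (248,258). The rack holds adapters at (518,215), (518,266) and (518,322). Red look-alikes stand at (582,280) and (518,393).
These could be taken for the wide adapter: rack far (518,215), rack middle (518,266), rack near (518,322), red wide-ish (582,280), red slim (518,393). The middle one seems to have the widest drum, so I'll check it in a close crop.

```bash
python3 - <<'E'
import cv2,numpy as np
a=cv2.imread("pics/top0.png"); 
def c(x0,y0,w,h,s): return cv2.resize(a[y0:y0+h,x0:x0+w],(w*s,h*s),interpolation=cv2.INTER_CUBIC)
# rack, dial, hub
r=c(305,120,50,112,5)
d=c(210,148,56,56,5); h=c(125,130,70,75,4)
o=np.zeros((585,540,3),np.uint8); o[:560,:250]=r; o[:280,255:535]=d; o[285:585,255:535]=h
cv2.imwrite("pics/crop1.png",o)
E
```

```text
(no output)
```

View pics/crop1.png

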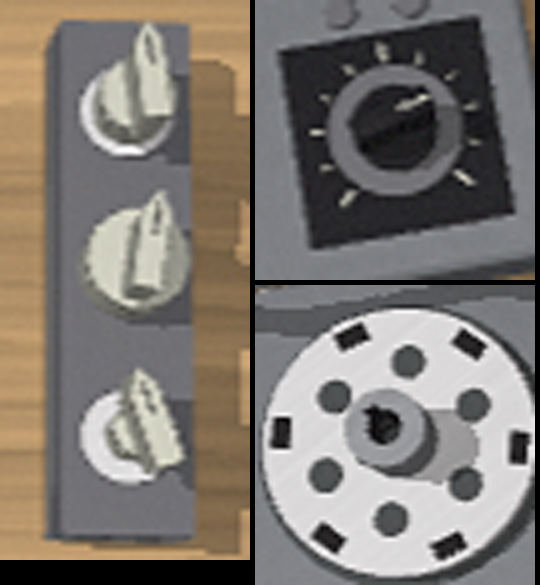

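The crop shows three adapters. The middle one, at original (331.5,170), has a drum that covers its flange, so it is the wide one. The others show white flanges. The dial pointer is at crop (412,102), up and to the right, and the keyway is on the upper-left of the bore at (370,412).

```bash
cat > h.py <<'E'
import numpy as np, cv2
from scipy.spatial.transform import Rotation as Ro
from workcell import readout, vision, manip
def bp(d,u,v,z):
    "pixel -> world point at height z"
    R,t=d["R"],d["t"]; r=R.T@np.linalg.solve(d["mtx"],[u,v,1.]); c=-R.T@t
    return c+r*(z-c[2])/r[2]
def pr(d,X):
    p=d["mtx"]@(d["R"]@np.asarray(X,float)+d["t"]); return p[:2]/p[2]
def inc(pos,jaw,o=None):
    "cm shift and rotvec, tool axes, to pointing-down pose with TCP at pos and tool y along world yaw jaw (nearest half turn)"
    o=o or readout.get_obs(); R0=Ro.from_quat(o["tcp_rot"]); best=None
    for k in (0,np.pi):
        a=jaw+k; y=np.array([np.cos(a),np.sin(a),0]); z=np.array([0,0,-1.])
        w=(R0.inv()*Ro.from_matrix(np.c_[np.cross(y,z),y,z])).as_rotvec()
        if best is None or np.linalg.norm(w)<np.linalg.norm(best): best=w
    return np.round(R0.inv().apply(np.asarray(pos)-o["tool_pos"])*100,2),np.round(best,3)
E
python3 - <<'E'
from h import *
d=vision.get_image("top")
P=lambda x,y,z:print(np.round(bp(d,x,y,z),4))
hub=bp(d,157,165.5,.118); print("hub",hub)
P(125+(370-255)/4,130+(412-285)/4,.118)
dl=bp(d,210+(396-255)/5,148+130/5,.08); print("dialskirt",dl)
print("line", bp(d,210+(412-255)/5,148+102/5,.114))
v=hub[:2]-dl[:2]; print("yaw", np.arctan2(*v[::-1])-np.arctan2(185,45), np.linalg.norm(v))
for (x,y) in [(398,172),(425,312),(192,352)]: P(x*.64,y*.64,.07)
print("rack")
for x,y in [(492,195),(536,195),(536,356),(491,356)]: P(x*.64,y*.64,.05)
print("wide drum"); P(305+137/5,120+257/5,.085)
print("bar tip/rear"); P(305+157/5,120+195/5,.117);P(305+143/5,120+290/5,.117)
E
```

```text
hub [0.53094473 0.19331401 0.118     ]
[0.5401 0.2015 0.118 ]
dialskirt [0.5191081  0.00213536 0.08      ]
line [ 0.52546136 -0.00737283  0.114     ]
yaw 0.17677428820515906 0.19154473312468231
[ 0.69   -0.0379  0.07  ]
[ 0.4565 -0.0819  0.07  ]
[0.3918 0.2843 0.07  ]
rack
[ 0.6581 -0.1958  0.05  ]
[ 0.6583 -0.2697  0.05  ]
[ 0.3886 -0.2606  0.05  ]
[ 0.3884 -0.1884  0.05  ]
wide drum
[ 0.5253 -0.2306  0.085 ]
bar tip/rear
[ 0.5485 -0.2341  0.117 ]
[ 0.5022 -0.226   0.117 ]
```

```bash
python3 - <<'E'
from h import *
print(inc([.519,.002,.20],.59)); print(readout.get_obs()["time"])
E
```

```text
(array([-47.66,  34.43,   5.61]), array([ 1.000e-03, -1.000e-03,  1.392e+00]))
0.2
```

{"fn": "carry_out", "kwargs": {"increments": [[0, -47.7, 34.4, 5.6, 0, 0, 1.39], [0, -47.7, 34.4, 5.6, 0, 0, 1.39], [0, -47.7, 34.4, 5.6, 0, 0, 1.39], [0, -47.7, 34.4, 5.6, 0, 0, 1.39], [0, -47.7, 34.4, 5.6, 0, 0, 1.39], [0, -47.7, 34.4, 5.6, 0, 0, 1.39], [0, -47.7, 34.4, 5.6, 0, 0, 1.39], [0, -47.7, 34.4, 5.6, 0, 0, 1.39]]}}

```text
time: 0.87
tool_pos: [0.3666, -0.2582, 0.2292]
tcp_rot: [0.224, 0.975, 0.0, 0.0]
force: [0.6, 0.0, -0.0]
opening: 0.999
finger_force: 0.0
```

```bash
python3 - <<'E'
from h import *
print(inc([.519,.002,.20],.59)); print(readout.get_obs())
E
```

```text
(array([-2.36, 30.06,  2.92]), array([0.  , 0.  , 0.53]))
{'time': 0.8667, 'qpos': array([-2.62228644e-01,  6.39290518e-02, -1.92153895e-01, -1.12394745e-04,
       -1.31454207e+00, -1.75975577e+00]), 'joint_vel': array([ 9.53048270e-01, -6.61996337e-02, -1.75320291e-01,  2.41715417e-04,
        1.13580337e-01, -2.18360821e+00]), 'tau': array([ -5.22202939, -27.93885648,  23.1662643 ,   5.16373113,
        -0.27777465,   2.91755162]), 'tool_pos': array([ 0.36663842, -0.25823626,  0.22919964]), 'tcp_rot': array([2.23699271e-01, 9.74658210e-01, 5.11897474e-05, 8.75906745e-05]), 'force': array([ 0.59762301,  0.02047987, -0.01989722]), 'ft_torque': array([-0.06763448, -0.06239967, -0.01610135]), 'finger_force': 0.0, 'opening': 0.999314173964252}
```

{"fn": "carry_out", "kwargs": {"increments": [[0, -2.4, 30.1, 2.9, 0, 0, 0.53], [0, -2.4, 30.1, 2.9, 0, 0, 0.53], [0, -2.4, 30.1, 2.9, 0, 0, 0.53], [0, -2.4, 30.1, 2.9, 0, 0, 0.53], [0, -2.4, 30.1, 2.9, 0, 0, 0.53], [0, -2.4, 30.1, 2.9, 0, 0, 0.53], [0, -2.4, 30.1, 2.9, 0, 0, 0.53], [0, -2.4, 30.1, 2.9, 0, 0, 0.53]]}}

```text
time: 1.53
tool_pos: [0.5184, 0.0038, 0.1999]
tcp_rot: [0.469, 0.883, 0.0, -0.0]
force: [-0.1, -0.6, -0.1]
opening: 1.0
finger_force: 0.0
```

{"fn": "carry_out", "kwargs": {"increments": [[0, 0, 0, 0, 0, 0, 0], [0, 0, 0, 0, 0, 0, 0]]}}

```text
time: 1.7
tool_pos: [0.518, 0.0029, 0.1993]
tcp_rot: [0.468, 0.884, -0.001, -0.001]
force: [0.4, -0.0, -1.0]
opening: 0.995
finger_force: 0.0
```

```bash
python3 - <<'E'
from h import *
print(inc([.519,.002,.20],.59))
d=vision.get_image("wrist"); np.savez("w1.npz",**d); cv2.imwrite("pics/w1.png",cv2.resize(d["frame"][:,:,::-1],(768,576),interpolation=cv2.INTER_CUBIC))
E
```

```text
(array([-0.13,  0.03, -0.07]), array([-0.002, -0.001,  0.008]))
```

View pics/w1.png

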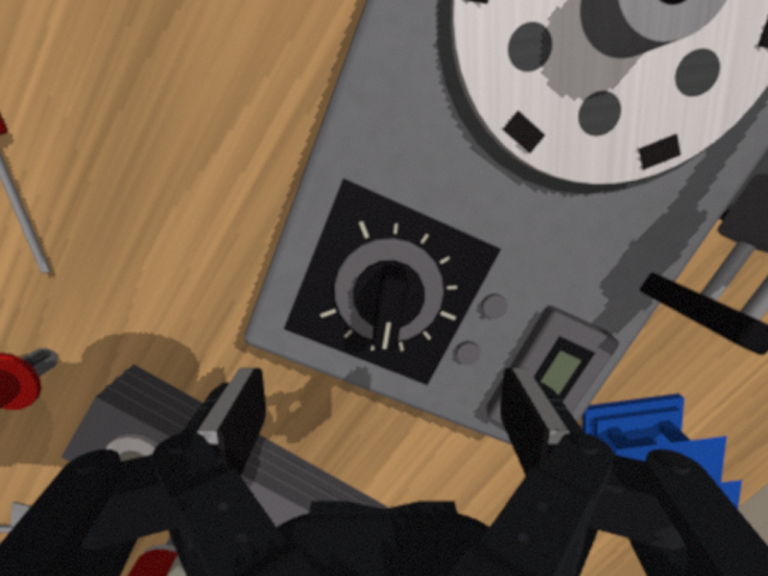

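The wrist view shows the dial centred at (389,290). The long ticks are 0 at (363,229), 5 at (448,315) and 10 at (328,314). The white pointer line runs (388,323)-(385,348), between ticks 7 and 8. The fingers hover clear of everything.

```bash
python3 - <<'E'
from h import *
from scipy.optimize import least_squares
d=dict(np.load("w1.npz")); s=1.5
tk=np.array([(363,229),(396,228),(424,239),(445,260),(452,287),(448,315),(427,336),(402,346),(373,348),(348,334),(328,314)])
g=cv2.cvtColor(d["frame"],cv2.COLOR_RGB2GRAY); m=np.zeros_like(g)
cv2.fillPoly(m,[np.int32([(345,182),(497,250),(427,382),(288,327)])*2//3],255)
b=((g>140)&(m>0)).astype(np.uint8); n,l,st,ce=cv2.connectedComponentsWithStats(b)
c=(ce[1:]+.5)*s-.5; 
T=[]
for i,p in enumerate(tk):
    j=np.argmin(np.hypot(*(c-p).T)); print(i,p,c[j].round(1),st[j+1][4]); 
    T.append(bp(d,*ce[j+1],.0715)[:2])
T=np.array(T)
def f(p,i=np.arange(11)):
    a=p[2]-(i-5)*.4712; r=np.where(i%5==0,p[4],p[3])
    return (np.c_[p[0]+r*np.cos(a),p[1]+r*np.sin(a)]-T)
r=least_squares(lambda p:f(p).ravel(),[.519,.002,.177,.03,.031],loss="soft_l1",f_scale=.001); print(r.x.round(4),np.abs(r.fun).max())
j=np.argmin(np.hypot(*(c-[386,336]).T)); L=bp(d,*ce[j+1],.114)
print("line",c[j],st[j+1][4],L); v=L[:2]-r.x[:2]; a=np.arctan2(v[1],v[0]); print("pointer yaw",a,"r",np.hypot(*v),"theta",5*.4712+r.x[2]-a, "mark",(r.x[2]-a)/.4712+5)
# line PCA direction
ys,xs=np.nonzero(l==j+1); Q=np.array([bp(d,x,y,.114)[:2] for x,y in zip(xs,ys)]); w=np.linalg.svd(Q-Q.mean(0))[2][0]; print("pca",np.arctan2(w[1],w[0]))
E
```

```text
0 [363 229] [363.7 229.8] 18
1 [396 228] [394.8 229. ] 4
2 [424 239] [424.4 238.2] 5
3 [445 260] [443.8 260. ] 6
4 [452 287] [451.8 286.8] 5
5 [448 315] [447.6 315. ] 13
6 [427 336] [426.2 334.8] 3
7 [402 346] [400.8 346. ] 2
8 [373 348] [386.2 335.3] 29
9 [348 334] [327.2 313. ] 15
10 [328 314] [327.2 313. ] 15
[0.5213 0.0047 0.1834 0.039  0.0416] 0.018826516972037355
line [386.21551724 335.26724138] 29 [ 0.52607493 -0.00571392  0.114     ]
pointer yaw -1.1391321020073664 r 0.011438233524846245 theta 3.6785259792023766 mark 7.8067189711425655
pca -1.1216016681437162
```

```bash
python3 - <<'E'
from h import *
from scipy.optimize import least_squares
def fit(d,ids,px,z):
    T=np.array([bp(d,x,y,z)[:2] for x,y in px]); i=np.array(ids)
    def f(p):
        a=p[2]-(i-5)*.4712; r=np.where(i%5==0,p[4],p[3]); return (np.c_[p[0]+r*np.cos(a),p[1]+r*np.sin(a)]-T).ravel()
    r=least_squares(f,[.519,.002,.18,.03,.031]); return r.x,np.abs(r.fun).max()
d=dict(np.load("w1.npz"))
ids=[0,1,2,3,4,5,6,7,10]; px=np.array([(363.7,229.8),(394.8,229),(424.4,238.2),(443.8,260),(451.8,286.8),(447.6,315),(426.2,334.8),(400.8,346),(327.2,313)])
x,e=fit(d,ids,(px+.5)/1.5-.5,.0715); print("wrist",x.round(4),e)
L=np.array([.52607493,-.00571392]); v=L-x[:2]; print(np.arctan2(v[1],v[0]),np.hypot(*v),5+(x[2]-np.arctan2(v[1],v[0]))/.4712)
t=vision.get_image("top")
pt=np.array([(347,198),(0,0),(316,132),(0,0),(349,70),(381,51),(420,58),(451,77),(470,104),(0,0),(464,178)],float)
k=[i for i in range(11) if pt[i,0]]
q=np.c_[210+(pt[k,0]-255)/5,148+pt[k,1]/5]-.4; 
x,e=fit(t,k,q,.0715); print("top",x.round(4),e)
E
```

```text
wrist [0.5212 0.0043 0.1844 0.0394 0.0416] 0.0004027393542241388
-1.1168099195933379 0.011121652717279102 7.761576062964243
top [0.5215 0.0039 0.1789 0.0395 0.0418] 0.0008935371189319197
```

```bash
python3 - <<'E'
from h import *
print(inc([.5213,.0041,.113],.451)); print(readout.get_obs()["tool_pos"])
E
```

```text
(array([0.03, 0.49, 8.72]), array([-0.001, -0.   ,  0.144]))
[0.51743992 0.00109127 0.20015418]
```

{"fn": "carry_out", "kwargs": {"increments": [[0, 0, 0.5, 0, 0, 0, 0.07], [0, 0, 0.5, 3, 0, 0, 0.144], [0, 0, 0.5, 6, 0, 0, 0.144], [0, 0, 0.5, 7, 0, 0, 0.144], [0, 0, 0.5, 7, 0, 0, 0.144], [0, 0, 0.5, 7, 0, 0, 0.144]]}}

```text
time: 2.3
tool_pos: [0.522, 0.0032, 0.1312]
tcp_rot: [0.531, 0.847, -0.0, 0.0]
force: [-1.0, 0.0, 1.4]
opening: 1.001
finger_force: 0.0
```

```bash
python3 - <<'E'
from h import *
print(inc([.5213,.0041,.113],.451)); print(readout.get_obs()["tool_pos"],readout.get_obs()["force"])
E
```

```text
(array([ 0.11, -0.03,  1.82]), array([ 0.   ,  0.001, -0.   ]))
[0.52203943 0.00324628 0.13124539] [-0.96321162  0.00512461  1.4097958 ]
```

{"fn": "carry_out", "kwargs": {"increments": [[0, 0.05, 0, 1.0, 0, 0, 0], [0, 0.05, 0, 1.8, 0, 0, 0], [0.3, 0.05, 0, 1.8, 0, 0, 0], [0.6, 0.05, 0, 1.8, 0, 0, 0], [1, 0.05, 0, 1.8, 0, 0, 0], [1, 0.05, 0, 1.8, 0, 0, 0], [1, 0.05, 0, 1.8, 0, 0, 0], [1, 0.05, 0, 1.8, 0, 0, 0]]}}

```text
time: 2.97
tool_pos: [0.5217, 0.0045, 0.1127]
tcp_rot: [0.531, 0.847, -0.0, 0.0]
force: [-5.7, -0.0, 17.6]
opening: 0.154
finger_force: 62.0
```

{"fn": "carry_out", "kwargs": {"increments": [[1, 0, 0, 0, 0, 0, 0], [1, 0, 0, 0, 0, 0, 0], [1, 0, 0, 0, 0, 0, 0], [1, 0, 0, 0, 0, 0, 0]]}}

```text
time: 3.3
tool_pos: [0.5216, 0.0045, 0.1128]
tcp_rot: [0.531, 0.847, 0.0, 0.0]
force: [-2.4, 0.1, 5.6]
opening: 0.153
finger_force: 59.3
```

```bash
python3 - <<'E'
from h import *
print(inc([.5213,.0041,.113],.451)); o=readout.get_obs(); print(o["tool_pos"],o["force"],o["finger_force"],o["opening"])
E
```

```text
(array([-0.02, -0.05, -0.02]), array([ 0.,  0., -0.]))
[0.5216413  0.00452097 0.11277601] [-2.41075534  0.07170811  5.57980111] 59.265727400779724 0.15335029746351644
```

{"fn": "carry_out", "kwargs": {"increments": [[1, 0, 0, 0, 0, 0, -0.11], [1, 0, 0, 0, 0, 0, -0.22], [1, 0, 0, 0, 0, 0, -0.33], [1, 0, 0, 0, 0, 0, -0.44], [1, 0, 0, 0, 0, 0, -0.55], [1, 0, 0, 0, 0, 0, -0.66], [1, 0, 0, 0, 0, 0, -0.77], [1, 0, 0, 0, 0, 0, -0.88]]}}

```text
time: 3.97
tool_pos: [0.521, 0.0039, 0.1128]
tcp_rot: [0.117, 0.993, -0.001, -0.0]
force: [-4.7, -2.5, 7.6]
opening: 0.148
finger_force: 59.6
```

{"fn": "carry_out", "kwargs": {"increments": [[1, 0, 0, 0, 0, 0, -0.11], [1, 0, 0, 0, 0, 0, -0.22], [1, 0, 0, 0, 0, 0, -0.33], [1, 0, 0, 0, 0, 0, -0.44], [1, 0, 0, 0, 0, 0, -0.55], [1, 0, 0, 0, 0, 0, -0.66], [1, 0, 0, 0, 0, 0, -0.77], [1, 0, 0, 0, 0, 0, -0.82]]}}

```text
time: 4.63
tool_pos: [0.5211, 0.003, 0.1127]
tcp_rot: [-0.289, 0.957, -0.001, -0.001]
force: [-2.4, -5.5, 6.2]
opening: 0.151
finger_force: 59.4
```

```bash
python3 - <<'E'
from h import *
print(inc([.5213,.0041,.113],2.225)); o=readout.get_obs(); print(o["tool_pos"],o["force"],o["ft_torque"],o["finger_force"],o["qpos"])
E
```

```text
(array([-0.07,  0.08, -0.03]), array([-0.002, -0.003, -0.069]))
[0.52114585 0.00300974 0.11274538] [-2.35652386 -5.53796857  6.21609562] [-1.90072438  1.0257084  -0.02079994] 59.41678762435913 [ 0.30806659  0.29072028 -0.22468886  0.00256322 -1.05734212 -1.29446989]
```

{"fn": "carry_out", "kwargs": {"increments": [[1, 0, 0, 0, 0, 0, -0.07], [1, 0, 0, 0, 0, 0, -0.07], [1, 0, 0, 0, 0, 0, -0.07]]}}

```text
time: 4.88
tool_pos: [0.5212, 0.0029, 0.1128]
tcp_rot: [-0.32, 0.948, -0.001, -0.001]
force: [-3.2, -6.0, 5.6]
opening: 0.15
finger_force: 59.4
```

{"fn": "carry_out", "kwargs": {"increments": [[0.5, 0, 0, 0, 0, 0, 0], [0, 0, 0, 0, 0, 0, 0], [0, 0, 0, 0, 0, 0, 0], [0, 0, 0, -1.5, 0, 0, 0], [0, 0, 0, -4, 0, 0, 0], [0, 0, 0, -8, 0, 0, 0], [0, 0, 0, -8.5, 0, 0, 0], [0, 0, 0, -8.5, 0, 0, 0]]}}

```text
time: 5.55
tool_pos: [0.5237, 0.0052, 0.2006]
tcp_rot: [-0.32, 0.948, -0.0, 0.004]
force: [0.2, 0.9, -0.5]
opening: 0.997
finger_force: 0.0
```

```bash
python3 - <<'E'
from h import *
print(inc([.5213,.0041,.113],2.225))
d=vision.get_image("wrist"); np.savez("w2.npz",**d); cv2.imwrite("pics/w2.png",cv2.resize(d["frame"][:,:,::-1],(768,576),interpolation=cv2.INTER_CUBIC))
E
```

```text
(array([0.32, 0.09, 8.76]), array([-0.003,  0.007, -0.004]))
```

View pics/w2.png

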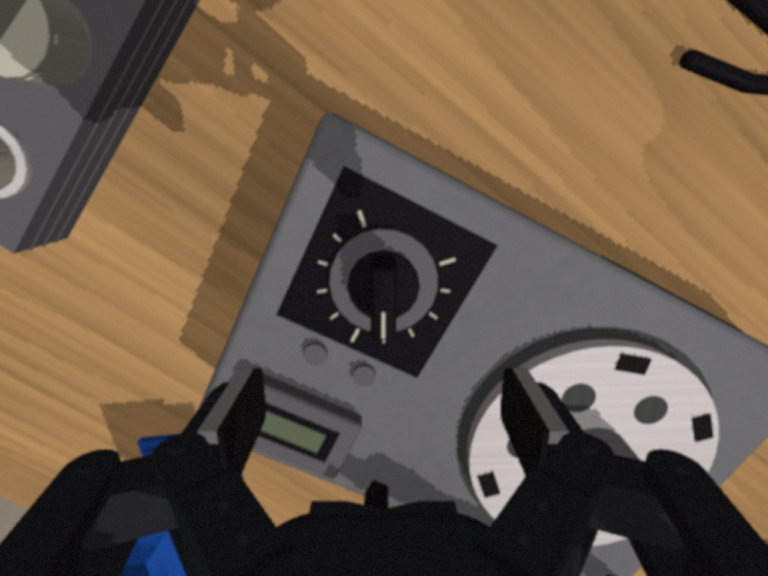

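The dial pointer now lies over the hidden tick 4, at about (383,340). Tick 5 is at (355,336) and tick 3 at (411,333). I'll verify this numerically and measure the hub and the wide adapter.

```bash
python3 - <<'E'
from h import *
from scipy.optimize import least_squares
d=dict(np.load("w2.npz"))
ids=np.array([0,1,2,3,5,6,7,8,9,10]); px=np.array([(447,261),(444.5,290.5),(433,317),(411,333),(355,336),(334.5,316.5),(322,291.5),(322.5,263),(337,238),(362,218)])
T=np.array([bp(d,*q,.0715)[:2] for q in (px+.5)/1.5-.5])
def f(p):
    a=p[2]-(ids-5)*.4712; r=np.where(ids%5==0,p[4],p[3]); return (np.c_[p[0]+r*np.cos(a),p[1]+r*np.sin(a)]-T).ravel()
r=least_squares(f,[.519,.002,.18,.03,.031]);x=r.x;print(x.round(4),abs(r.fun).max())
g=cv2.cvtColor(d["frame"],cv2.COLOR_RGB2GRAY); ys,xs=np.nonzero(g[206:230,249:262]>130); Q=np.array([bp(d,u+249,v+206,.114)[:2] for u,v in zip(xs,ys)])
L=Q.mean(0);w=np.linalg.svd(Q-L)[2][0]; v=L-x[:2]; a=np.arctan2(v[1],v[0]); print(len(Q),a,"mark",5+(x[2]-a)/.4712,"pca",np.arctan2(w[1],w[0]))
y=x[2]; print("hub pred",x[:2]+[np.cos(y)*45-np.sin(y)*185 , np.sin(y)*45+np.cos(y)*185] @ np.diag([1e-3,1e-3]))
print(inc([.51,.193,.24],2.4)); print(inc([.525,-.230,.22],1.40))
E
```

```text
[0.5211 0.0051 0.184  0.0395 0.0418] 0.0006490531706278002
47 0.6234362199724542 mark 4.067515829735806 pca 0.6502973232431339
hub pred [0.53148117 0.19522943]
(array([-10.39,  15.71,  -4.13]), array([-0.001,  0.003, -0.179]))
(array([ 14.02, -18.87,  -2.19]), array([0.001, 0.003, 0.821]))
```

```bash
python3 - <<'E'
from h import *
print(inc([.5315,.195,.20],2.225))
E
```

```text
(array([-12.21,  14.57,  -0.13]), array([-0.001,  0.003, -0.004]))
```

{"fn": "carry_out", "kwargs": {"increments": [[0, -2.5, 2.9, 0, 0, 0, 0], [0, -5, 5.8, 0, 0, 0, 0], [0, -7.5, 8.7, 0, 0, 0, 0], [0, -10, 11.6, 0, 0, 0, 0], [0, -12, 14.4, 0, 0, 0, 0], [0, -12.2, 14.6, 0, 0, 0, 0], [0, -12.2, 14.6, 0, 0, 0, 0], [0, -12.2, 14.6, 0, 0, 0, 0]]}}

```text
time: 6.27
tool_pos: [0.5299, 0.1945, 0.1961]
tcp_rot: [-0.32, 0.948, -0.0, -0.001]
force: [-0.1, -0.1, 0.2]
opening: 1.0
finger_force: 0.0
```

```bash
python3 - <<'E'
from h import *
print(inc([.5315,.195,.20],2.225))
d=vision.get_image("wrist"); np.savez("w3.npz",**d); p=pr(d,[.5315,.195,.118]); print(p)
x0,y0=(p-[60,50]).astype(int).clip(0); print(x0,y0)
cv2.imwrite("pics/w3.png",cv2.resize(d["frame"][y0:y0+100,x0:x0+120,::-1],None,fx=6,fy=6,interpolation=cv2.INTER_CUBIC))
E
```

```text
(array([-0.16, -0.05, -0.39]), array([ 0.   , -0.002, -0.004]))
[252.35745579 213.63736221]
192 163
```

View pics/w3.png

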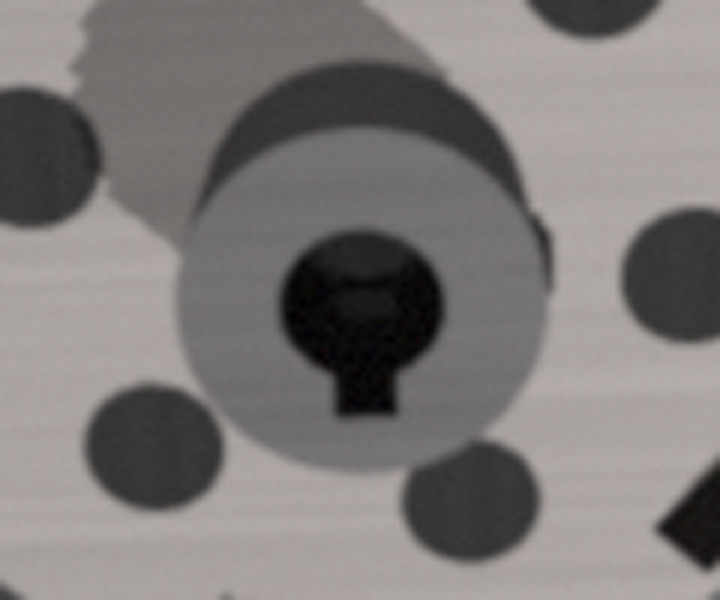

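The hub rim spans 178–546 by 128–472 in the crop, centred at (362,301). The keyway leaves downward, with end corners at (336,416) and (398,413).

```bash
python3 - <<'E'
from h import *
d=dict(np.load("w3.npz"))
P=lambda x,y:bp(d,(x+.5)/6-.5+192,(y+.5)/6-.5+163,.118)[:2]
rim=np.array([P(*q) for q in [(178,305),(546,300),(362,128),(360,471),(235,430),(215,195)]])
from scipy.optimize import least_squares
r=least_squares(lambda p:np.hypot(*(rim-p[:2]).T)-p[2],[.53,.195,.024]); print("rim",r.x,abs(r.fun).max())
b=np.array([P(*q) for q in [(280,305),(445,305),(362,230)]])
r2=least_squares(lambda p:np.hypot(*(b-p[:2]).T)-p[2],[.53,.195,.011]); print("bore",r2.x)
k=(P(336,416)+P(398,414))/2; k2=(P(337,385)+P(397,385))/2
for c in (r.x[:2],r2.x[:2]): v=k-c; w=k2-c;print("key",np.arctan2(*v[::-1]),np.hypot(*v),np.arctan2(*w[::-1]))
v=k-P(362,301);e=P(336,416)-P(398,414);print(np.hypot(*e),np.arctan2(e[1],e[0])+np.pi/2)
print(inc([.525,-.230,.22],1.40))
E
```

```text
rim [0.53183165 0.19466877 0.02382926] 0.0004154309936627784
bore [0.53178664 0.19487323 0.01060664]
key 0.6977574559815478 0.015424678631817235 0.7172819617513132
key 0.6856502570326057 0.01532892924473481 0.7005723859127269
0.008158634877198145 0.6856135686383479
(array([ 26.05, -33.45,  -2.31]), array([-0.001, -0.002,  0.82 ]))
```

{"fn": "carry_out", "kwargs": {"increments": [[0, 2.5, -3.3, -2.3, 0, 0, 0.1], [0, 5, -6.6, -2.3, 0, 0, 0.2], [0, 7.5, -9.9, -2.3, 0, 0, 0.3], [0, 10, -13.2, -2.3, 0, 0, 0.4], [0, 12.5, -16.5, -2.3, 0, 0, 0.5], [0, 15, -19.8, -2.3, 0, 0, 0.6], [0, 17.5, -23, -2.3, 0, 0, 0.7], [0, 20, -26.3, -2.3, 0, 0, 0.8]]}}

```text
time: 6.98
tool_pos: [0.5291, -0.1366, 0.2205]
tcp_rot: [0.078, 0.997, 0.0, 0.0]
force: [0.5, 0.2, -0.2]
opening: 0.999
finger_force: 0.0
```

```bash
python3 - <<'E'
from h import *
print(inc([.525,-.230,.21],1.40))
E
```

```text
(array([-1.06, -9.29,  1.05]), array([0.   , 0.   , 0.014]))
```

{"fn": "carry_out", "kwargs": {"increments": [[0, -0.4, -3.5, 0.5, 0, 0, 0.02], [0, -0.8, -7, 1, 0, 0, 0.02], [0, -1.1, -9.2, 1, 0, 0, 0.02], [0, -1.1, -9.2, 1, 0, 0, 0.02], [0, -1.1, -9.2, 1, 0, 0, 0.02], [0, -1.1, -9.2, 1, 0, 0, 0.02]]}}

```text
time: 7.48
tool_pos: [0.5268, -0.2266, 0.2102]
tcp_rot: [0.086, 0.996, 0.0, -0.0]
force: [-0.3, 0.6, 0.2]
opening: 1.001
finger_force: 0.0
```

```bash
python3 - <<'E'
from h import *
print(inc([.525,-.230,.21],1.40))
d=vision.get_image("wrist"); np.savez("w4.npz",**d); p=pr(d,[.5253,-.2306,.1]); print(p)
x0,y0=(p-[80,65]).astype(int).clip(0); print(x0,y0)
cv2.imwrite("pics/w4.png",cv2.resize(d["frame"][y0:y0+120,x0:x0+160,::-1],None,fx=5,fy=5,interpolation=cv2.INTER_CUBIC))
E
```

```text
(array([ 0.12, -0.37,  0.02]), array([ 0.   , -0.   , -0.001]))
[248.86383198 197.83637792]
168 132
```

View pics/w4.png

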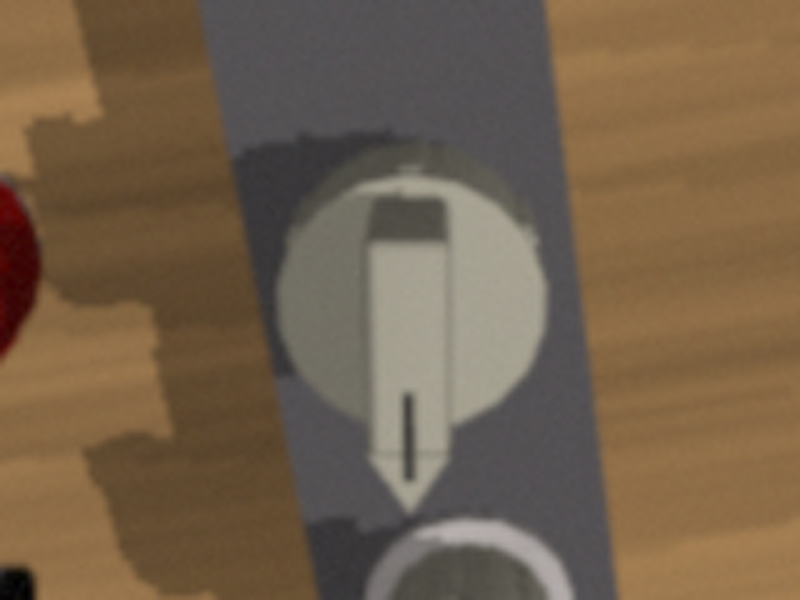

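The close view shows the wide adapter. Its drum spans x 277–547 and hides the flange. The bar's rear edge is at y 241 (x 370–449), its pointed end at (409,514), and the black line runs at (408,392–480).

```bash
python3 - <<'E'
from h import *
from scipy.optimize import least_squares
d=dict(np.load("w4.npz"))
P=lambda x,y,z:bp(d,(x+.5)/5-.5+168,(y+.5)/5-.5+132,z)[:2]
rear=P(409.5,241,.117); tip=P(409.5,514,.117); l1=P(408,392,.117);l2=P(408.5,480,.117)
v=tip-rear; print("bar",(tip+rear)/2,np.hypot(*v),"yaw",np.arctan2(*v[::-1]),np.arctan2(*(l2-l1)[::-1]))
c=np.array([P(*q,.085) for q in [(277,300),(547,295),(340,187),(480,190),(300,370),(520,375),(290,245),(540,250)]])
r=least_squares(lambda p:np.hypot(*(c-p[:2]).T)-p[2],[.53,-.23,.025]); print("drum",r.x,abs(r.fun).max())
# rack hole from rack centre
a=np.arctan2(*v[::-1])+np.pi/2
print(inc([*r.x[:2],.114],a))
E
```

```text
bar [ 0.52822852 -0.23025862] 0.04837982033520829 yaw -0.1780670934818525 -0.1731430810326028
drum [ 0.52504679 -0.22974054  0.02518244] 0.00044688142760722707
(array([ 0.14, -0.41,  9.64]), array([0.   , 0.   , 0.008]))
```

{"fn": "carry_out", "kwargs": {"increments": [[0, 0.1, -0.4, 2, 0, 0, 0.005], [0, 0.1, -0.4, 5, 0, 0, 0.005], [0, 0.1, -0.4, 8, 0, 0, 0.005], [0, 0.1, -0.4, 8, 0, 0, 0.005], [0, 0.1, -0.4, 8, 0, 0, 0.005]]}}

```text
time: 7.95
tool_pos: [0.5251, -0.229, 0.1299]
tcp_rot: [0.087, 0.996, -0.0, -0.002]
force: [0.5, 0.2, 1.2]
opening: 0.999
finger_force: 0.0
```

```bash
python3 - <<'E'
from h import *
print(inc([.5251,-.2298,.114],1.395),readout.get_obs()["force"])
E
```

```text
(array([-0.02, -0.07,  1.59]), array([-0.   , -0.003,  0.002])) [0.49501863 0.22339173 1.21174299]
```

{"fn": "carry_out", "kwargs": {"increments": [[0, 0, 0, 1, 0, 0, 0], [0, 0, -0.05, 1.6, 0, 0, 0], [0, 0, -0.05, 1.6, 0, 0, 0], [0.5, 0, -0.05, 1.6, 0, 0, 0], [1, 0, -0.05, 1.6, 0, 0, 0], [1, 0, -0.05, 1.6, 0, 0, 0], [1, 0, -0.05, 1.6, 0, 0, 0], [1, 0, -0.05, 1.6, 0, 0, 0]]}}

```text
time: 8.62
tool_pos: [0.5259, -0.2303, 0.1146]
tcp_rot: [0.087, 0.996, -0.0, 0.0]
force: [-0.8, 0.5, -0.6]
opening: 0.301
finger_force: 0.0
```

{"fn": "carry_out", "kwargs": {"increments": [[1, 0, 0, 0, 0, 0, 0], [1, 0, 0, 0, 0, 0, 0], [1, 0, 0, 0, 0, 0, 0], [1, 0, 0, -0.5, 0, 0, 0], [1, 0, 0, -1.5, 0, 0, 0], [1, 0, 0, -3.5, 0, 0, 0], [1, 0, 0, -6, 0, 0, 0], [1, 0, 0, -8.5, 0, 0, 0]]}}

```text
time: 9.28
tool_pos: [0.5253, -0.2302, 0.2007]
tcp_rot: [0.087, 0.996, -0.0, -0.0]
force: [0.4, -0.1, -1.1]
opening: 0.152
finger_force: 61.4
```

```bash
python3 - <<'E'
from h import *
print(inc([.5251,-.2298,.114],1.395)); o=readout.get_obs(); print(o["tool_pos"],o["force"],o["finger_force"])
E
```

```text
(array([0.02, 0.04, 8.67]), array([-0.   , -0.001,  0.001]))
[ 0.52534573 -0.230224    0.20074055] [ 0.37877072 -0.08160146 -1.12562425] 61.41234040260315
```

```bash
python3 - <<'E'
from h import *
print(inc([.5318,.1948,.255],2.265))
E
```

```text
(array([ 6.77, 41.97, -5.43]), array([ 0.   , -0.001, -0.869]))
```

{"fn": "carry_out", "kwargs": {"increments": [[1, 0, 0, -3, 0, 0, 0], [1, 0, 0, -5.4, 0, 0, 0], [1, 0, 0, -5.4, 0, 0, 0]]}}

```text
time: 9.53
tool_pos: [0.5277, -0.2315, 0.2604]
tcp_rot: [0.087, 0.996, -0.002, 0.005]
force: [0.1, 0.1, -1.3]
opening: 0.156
finger_force: 61.5
```

```bash
python3 - <<'E'
from h import *
print(inc([.5318,.1948,.255],2.265),readout.get_obs()["tool_pos"])
E
```

```text
(array([ 7.01, 42.05,  0.37]), array([-0.007,  0.009, -0.869])) [ 0.5276798  -0.2314515   0.26041146]
```

{"fn": "carry_out", "kwargs": {"increments": [[1, 0.5, 3, 0, 0, 0, -0.05], [1, 1, 6, 0, 0, 0, -0.1], [1, 1.5, 9, 0, 0, 0, -0.2], [1, 2, 12, 0, 0, 0, -0.3], [1, 2.5, 15, 0, 0, 0, -0.4], [1, 3, 18, 0, 0, 0, -0.5], [1, 3.5, 21, 0, 0, 0, -0.6], [1, 4, 24, 0, 0, 0, -0.7]]}}

```text
time: 10.2
tool_pos: [0.5277, 0.0145, 0.2538]
tcp_rot: [-0.262, 0.965, 0.0, 0.0]
force: [0.7, -0.1, -0.5]
opening: 0.154
finger_force: 61.5
```

```bash
python3 - <<'E'
from h import *
print(inc([.5318,.1948,.255],2.265),readout.get_obs()["tool_pos"])
E
```

```text
(array([-9.47, 15.35, -0.12]), array([ 0.   ,  0.   , -0.164])) [0.52772072 0.01450725 0.25379762]
```

{"fn": "carry_out", "kwargs": {"increments": [[1, -1.9, 3, 0, 0, 0, -0.05], [1, -3.7, 6, 0, 0, 0, -0.1], [1, -5.6, 9, 0, 0, 0, -0.164], [1, -7.4, 12, 0, 0, 0, -0.164], [1, -9, 14.5, 0, 0, 0, -0.164], [1, -9.5, 15.3, 0, 0, 0, -0.164], [1, -9.5, 15.3, 0, 0, 0, -0.164], [1, -9.5, 15.3, 0, 0, 0, -0.164]]}}

```text
time: 10.87
tool_pos: [0.5335, 0.1931, 0.2533]
tcp_rot: [-0.338, 0.941, -0.0, -0.0]
force: [-0.6, -0.5, -0.9]
opening: 0.149
finger_force: 61.6
```

{"fn": "carry_out", "kwargs": {"increments": [[1, 0, 0, 0, 0, 0, 0], [1, 0, 0, 0, 0, 0, 0]]}}

```text
time: 11.03
tool_pos: [0.5337, 0.1918, 0.2537]
tcp_rot: [-0.337, 0.941, -0.0, 0.0]
force: [-0.1, -0.6, -1.9]
opening: 0.157
finger_force: 61.6
```

```bash
python3 - <<'E'
from h import *
o=readout.get_obs();print(inc([.5318,.1948,.255],2.265),o["tool_pos"],o["force"])
d=vision.get_image("wrist"); np.savez("w5.npz",**d)
s=vision.get_image("scene"); np.savez("s5.npz",**s); p=pr(s,[.5318,.1948,.15]).astype(int); print(p)
t=vision.get_image("top"); np.savez("t5.npz",**t)
a=cv2.resize(d["frame"][150:350,120:400,::-1],None,fx=2.8,fy=2.8,interpolation=cv2.INTER_CUBIC)
cv2.imwrite("pics/w5.png",a)
x0,y0=p-[60,60];print(x0,y0)
cv2.imwrite("pics/s5.png",cv2.resize(s["frame"][y0:y0+100,x0:x0+120,::-1],None,fx=6,fy=6,interpolation=cv2.INTER_CUBIC))
E
```

```text
(array([-0.04,  0.35, -0.13]), array([-0.   ,  0.   , -0.007])) [0.53373245 0.1918452  0.25365434] [-0.09578426 -0.55644487 -1.92990103]
[355 193]
295 133
```

View pics/w5.png

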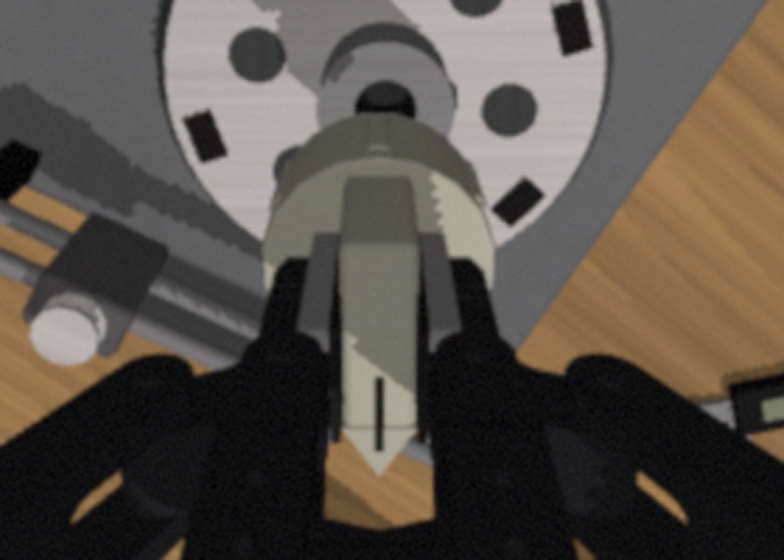

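View pics/s5.png

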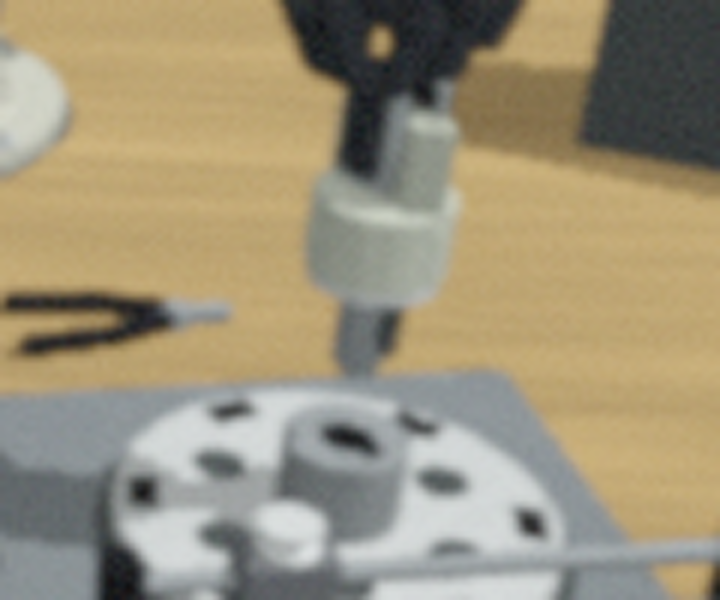

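The wrist view shows the adapter held centred between the pads. The drum top rim spans x 263–495 with its far edge at y 157, and the bar tip is at (379,474). The scene crop shows the shaft tip at (358,368) above the hub, possibly leaning slightly, so I'll check the tilt against projections.

```bash
cat > chk.py <<'E'
from h import *
d=dict(np.load("w5.npz"));s=dict(np.load("s5.npz"))
W=lambda X:((pr(d,X)-[120,150]+.5)*2.8-.5).round(0); S=lambda X:((pr(s,X)-[295,133]+.5)*6-.5).round(0)
R0=Ro.from_quat([-.3375,.941,0,0]); p=np.array([.5335,.1922,.2535])
def A(x,y,z,tilt=0,off=0): # adapter coords mm -> world ; adapter x = -tool x?, key yaw
    k=.695-.007; B=Ro.from_euler("z",k)*Ro.from_euler("y",tilt)
    g=p+[0,0,-.006]; return g+B.apply(np.array([x+off,y,z-98])/1000)
for tilt in (-.1,-.05,0,.05,.1):
    th=np.linspace(0,2*np.pi,181); ring=lambda c,r,z:np.array([c(A(r*np.cos(a),r*np.sin(a),z,tilt)) for a in th])
    w=ring(W,25.5,75); wb=ring(W,25.5,46)
    print(tilt,"W rim L/R/top",w[:,0].min(),w[:,0].max(),w[:,1].min(),"lowtop",wb[:,1].min(),"bar rear/tip",W(A(-24,0,107,tilt)),W(A(24,0,107,tilt)))
    u=ring(S,25.5,75); l=ring(S,25.5,44); v=ring(S,10,5); q=ring(S,9,0)
    print("   S rim",u[:,0].min(),u[:,0].max(),"low",l[:,0].min(),l[:,0].max(),l[:,1].max(),"shaft",v[:,0].min(),v[:,0].max(),"tip bottom",q[:,1].max(), "barend",S(A(-24,0,107,tilt)))
h=np.array([S([.5318+.024*np.cos(a),.1948+.024*np.sin(a),.118]) for a in th]); print("hub",h.min(0),h.max(0))
E
python3 chk.py
```

```text
-0.1 W rim L/R/top 256.0 493.0 157.0 lowtop 125.0 bar rear/tip [373. 217.] [374. 467.]
   S rim 320.0 470.0 low 316.0 462.0 301.0 shaft 353.0 409.0 tip bottom 390.0 barend [348.  90.]
-0.05 W rim L/R/top 256.0 493.0 153.0 lowtop 116.0 bar rear/tip [373. 222.] [374. 464.]
   S rim 318.0 467.0 low 310.0 456.0 301.0 shaft 343.0 399.0 tip bottom 386.0 barend [349.  87.]
0 W rim L/R/top 255.0 493.0 150.0 lowtop 107.0 bar rear/tip [373. 228.] [374. 462.]
   S rim 316.0 464.0 low 305.0 449.0 301.0 shaft 334.0 389.0 tip bottom 381.0 barend [351.  84.]
0.05 W rim L/R/top 255.0 494.0 147.0 lowtop 98.0 bar rear/tip [373. 234.] [374. 459.]
   S rim 314.0 461.0 low 300.0 443.0 300.0 shaft 325.0 380.0 tip bottom 376.0 barend [352.  82.]
0.1 W rim L/R/top 254.0 494.0 145.0 lowtop 90.0 bar rear/tip [373. 240.] [374. 455.]
   S rim 312.0 457.0 low 295.0 437.0 299.0 shaft 316.0 370.0 tip bottom 370.0 barend [354.  79.]
hub [290. 402.] [419. 472.]
```

```bash
python3 - <<'E'
from h import *
from scipy.optimize import least_squares
P=[];C=[]
for i in range(8):
    d=vision.get_image("wrist"); o=readout.get_obs(); P.append(o["tool_pos"]); C.append(-d["R"].T@d["t"]); q=o["tcp_rot"]
P=np.array(P);C=np.array(C); print(P.mean(0),P.std(0),C.mean(0),C.std(0)); p=P.mean(0)
d=dict(np.load("w5.npz")); print("cam5",-d["R"].T@d["t"])
U=lambda x,y:np.array([(x+.5)/2.8-.5+120,(y+.5)/2.8-.5+150])
def circ(pts,z,r,g):
    c=np.array([bp(d,*U(*q),z)[:2] for q in pts]); s=least_squares(lambda v:np.hypot(*(c-v).T)-r,g); return s.x,abs(s.fun).max()
tip=p[2]-.104
hub,e=circ([(317,100),(456,100),(386,42),(340,62),(434,65)],.118,.024,[.532,.195]); print("hub",hub,e)
ad,e=circ([(263,258),(495,258),(379,157),(300,192),(458,190)],tip+.075,.0255,[.532,.195]); print("drum rim",ad,e)
lo,e=circ([(379,112),(330,122),(428,122),(285,165)],tip+.046,.0255,[.532,.195]); print("low rim",lo,e)
R=Ro.from_quat(q); print("TCP yaw",np.arctan2(*(R.apply([0,1,0])[1::-1])))
for n,v in (("drum-tcp tool",[*(ad-p[:2]),0]),("low",[*(lo-p[:2]),0]),("need ad->hub",[*(hub-ad),0])): print(n,R.inv().apply(v)*100)
E
```

```text
[0.53371303 0.19273149 0.25339925] [2.85181967e-05 2.34222874e-04 7.86495670e-05] [0.46983291 0.14165386 0.37136183] [4.74048352e-06 2.63608068e-04 7.85853460e-05]
cam5 [0.46978237 0.14094854 0.37158477]
hub [0.5320795  0.19567247] 0.0007246444095276756
drum rim [0.53470552 0.19461035] 0.0008978010440743693
low rim [0.5338456  0.19351898] 0.00024615808880952897
TCP yaw 2.2597474109526585
drum-tcp tool [-1.96055972e-01  8.19364863e-02 -1.01415548e-05]
low [-6.02969127e-02  5.23599177e-02 -2.64875767e-06]
need ad->hub [1.35183622e-01 2.48929709e-01 1.22811011e-05]
```

```bash
python3 - <<'E'
from h import *
print(inc([.5315,.1933,.225],2.268),readout.get_obs()["tool_pos"],readout.get_obs()["force"])
E
```

```text
(array([0.15, 0.16, 2.83]), array([ 0.   , -0.   , -0.008])) [0.53367654 0.19302259 0.25328706] [ 0.03832568 -0.17862754 -0.59845388]
```

{"fn": "carry_out", "kwargs": {"increments": [[1, 0.1, 0.1, 1, 0, 0, -0.008], [1, 0.15, 0.1, 2, 0, 0, -0.008], [1, 0.15, 0.1, 2.6, 0, 0, -0.008], [1, 0.15, 0.1, 2.6, 0, 0, -0.008], [1, 0.15, 0.1, 2.6, 0, 0, -0.008], [1, 0.15, 0.1, 2.6, 0, 0, -0.008], [1, 0.15, 0.1, 2.6, 0, 0, -0.008], [1, 0.15, 0.1, 2.6, 0, 0, -0.008]]}}

```text
time: 12.25
tool_pos: [0.5321, 0.193, 0.2278]
tcp_rot: [-0.341, 0.94, 0.0, 0.0]
force: [0.4, -0.6, -0.8]
opening: 0.153
finger_force: 61.5
```

```bash
python3 - <<'E'
from h import *
print(inc([.5315,.1933,.225],2.268),readout.get_obs()["tool_pos"],readout.get_obs()["force"])
E
```

```text
(array([0.03, 0.06, 0.28]), array([-0.   ,  0.001, -0.   ])) [0.53211436 0.19300147 0.2277993 ] [ 0.38604701 -0.61708852 -0.7933149 ]
```

Descending gently, about 1.2 cm first, while watching the forces.

{"fn": "carry_out", "kwargs": {"increments": [[1, 0.03, 0.05, 0.2, 0, 0, 0], [1, 0.03, 0.05, 0.4, 0, 0, 0], [1, 0.03, 0.05, 0.6, 0, 0, 0], [1, 0.03, 0.05, 0.8, 0, 0, 0], [1, 0.03, 0.05, 1.0, 0, 0, 0], [1, 0.03, 0.05, 1.2, 0, 0, 0], [1, 0.03, 0.05, 1.2, 0, 0, 0]]}}

```text
time: 12.83
tool_pos: [0.5311, 0.193, 0.2147]
tcp_rot: [-0.341, 0.94, -0.0, -0.0]
force: [-0.1, -0.1, -1.0]
opening: 0.152
finger_force: 61.5
```

```bash
python3 - <<'E'
from h import *
o=readout.get_obs();print(inc([.5315,.1933,.21],2.268),o["tool_pos"],o["force"],o["ft_torque"])
E
```

```text
(array([-0.05, -0.  ,  0.47]), array([ 0.   , -0.001, -0.   ])) [0.53109465 0.19298267 0.21469987] [-0.05955181 -0.0610093  -0.96761372] [0.06501827 0.0539391  0.02217151]
```

The tip is 7 mm inside the bore with no contact force. Next I'll go to key depth.

{"fn": "carry_out", "kwargs": {"increments": [[1, 0, 0, 0.2, 0, 0, 0], [1, 0, 0, 0.4, 0, 0, 0], [1, 0, 0, 0.6, 0, 0, 0], [1, 0, 0, 0.8, 0, 0, 0], [1, 0, 0, 1.0, 0, 0, 0], [1, 0, 0, 1.1, 0, 0, 0], [1, 0, 0, 1.1, 0, 0, 0]]}}

```text
time: 13.42
tool_pos: [0.5312, 0.193, 0.2039]
tcp_rot: [-0.341, 0.94, -0.0, -0.0]
force: [0.4, -0.4, -0.9]
opening: 0.154
finger_force: 61.5
```

```bash
python3 - <<'E'
from h import *
o=readout.get_obs();print(inc([.5315,.1933,.182],2.268),o["tool_pos"],o["force"],o["ft_torque"],o["opening"])
E
```

```text
(array([-0.04,  0.  ,  2.19]), array([ 0.   , -0.001, -0.   ])) [0.53119731 0.19300492 0.20394939] [ 0.44793643 -0.38215643 -0.88680895] [-0.01225069  0.01044145 -0.01103502] 0.15423431070808818
```

The key is already about 4 mm into the keyway with no resistance. I'll go on to the ejector spring and press home.

{"fn": "carry_out", "kwargs": {"increments": [[1, 0, 0, 0.3, 0, 0, 0], [1, 0, 0, 0.6, 0, 0, 0], [1, 0, 0, 0.9, 0, 0, 0], [1, 0, 0, 1.2, 0, 0, 0], [1, 0, 0, 1.5, 0, 0, 0], [1, 0, 0, 1.7, 0, 0, 0], [1, 0, 0, 1.7, 0, 0, 0]]}}

```text
time: 14.0
tool_pos: [0.5315, 0.1931, 0.1878]
tcp_rot: [-0.342, 0.94, -0.0, 0.0]
force: [-1.3, 0.8, 5.0]
opening: 0.153
finger_force: 62.6
```

```bash
python3 - <<'E'
from h import *
o=readout.get_obs();print(inc([.5315,.1933,.182],2.268),o["tool_pos"],o["force"],o["ft_torque"],o["opening"])
E
```

```text
(array([-0.02,  0.01,  0.58]), array([-0.   ,  0.001,  0.   ])) [0.53146198 0.193078   0.18784804] [-1.27217217  0.80587919  5.02438269] [0.03779708 1.031113   0.04053424] 0.1531016519142928
```

{"fn": "carry_out", "kwargs": {"increments": [[1, 0, 0, 0.15, 0, 0, 0], [1, 0, 0, 0.3, 0, 0, 0], [1, 0, 0, 0.45, 0, 0, 0], [1, 0, 0, 0.55, 0, 0, 0], [1, 0, 0, 0.6, 0, 0, 0], [1, 0, 0, 0.6, 0, 0, 0]]}}

```text
time: 14.5
tool_pos: [0.5315, 0.1931, 0.1827]
tcp_rot: [-0.342, 0.94, -0.0, 0.001]
force: [-4.2, -0.4, 8.2]
opening: 0.151
finger_force: 62.9
```

```bash
python3 - <<'E'
from h import *
o=readout.get_obs();print(inc([.5315,.1933,.182],2.268),o["tool_pos"],o["force"],o["ft_torque"],o["opening"])
E
```

```text
(array([-0.01,  0.02,  0.07]), array([-0.001,  0.001,  0.   ])) [0.53152728 0.19305634 0.18268539] [-4.18761087 -0.43116584  8.24481793] [-0.11111218  1.48975221  0.03183107] 0.151281839032636
```

{"fn": "carry_out", "kwargs": {"increments": [[1, 0, 0, 0.05, 0, 0, 0], [1, 0, 0, 0.1, 0, 0, 0], [1, 0, 0, 0.15, 0, 0, 0], [1, 0, 0, 0.15, 0, 0, 0]]}}

```text
time: 14.83
tool_pos: [0.5316, 0.193, 0.1824]
tcp_rot: [-0.342, 0.94, -0.0, 0.001]
force: [-5.5, -0.1, 13.1]
opening: 0.153
finger_force: 63.7
```

{"fn": "carry_out", "kwargs": {"increments": [[1, 0, 0, 0.07, 0, 0, 0], [1, 0, 0, 0.14, 0, 0, 0], [1, 0, 0, 0.14, 0, 0, 0], [1, 0, 0, 0.14, 0, 0, 0]]}}

```text
time: 15.17
tool_pos: [0.5317, 0.193, 0.1824]
tcp_rot: [-0.342, 0.94, -0.0, 0.002]
force: [-7.8, -1.9, 20.7]
opening: 0.152
finger_force: 64.7
```

```bash
python3 - <<'E'
from h import *
o=readout.get_obs();print(inc([.5315,.1933,.182],2.268),o["tool_pos"],o["force"],o["ft_torque"],o["opening"],o["time"])
d=vision.get_image("wrist"); s=vision.get_image("scene"); print(-d["R"].T@d["t"])
a=cv2.resize(d["frame"][140:340,120:380,::-1],(520,400),interpolation=cv2.INTER_CUBIC)
b=cv2.resize(s["frame"][150:240,300:360+60//2,::-1],(400,400),interpolation=cv2.INTER_CUBIC)[:,:280]
cv2.imwrite("pics/f.png",np.hstack([a,b]))
E
```

```text
(array([-0.01,  0.04,  0.04]), array([-0.002,  0.003,  0.001])) [0.53169635 0.19297763 0.18236765] [-7.80369057 -1.89454744 20.69989321] [-0.32951999  3.57045264  0.03721782] 0.1519038006145934 15.1667
[0.46787674 0.14131906 0.30002493]
```

View pics/f.png

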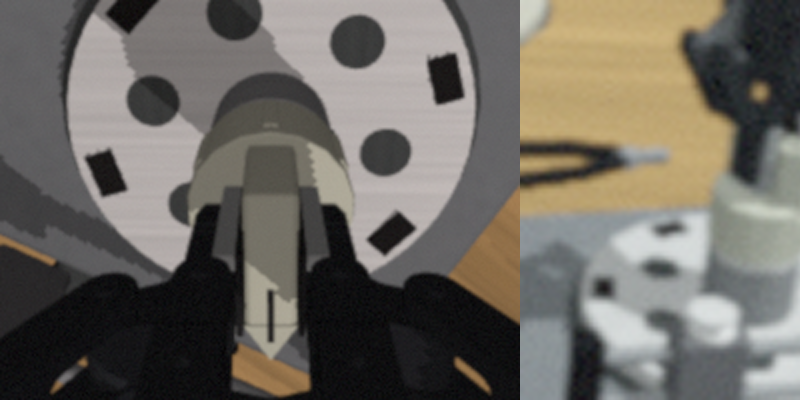

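The final picture shows the drum seated directly on the hub collar (right view around (750,260)), with the bar held upright between the pads. The height stopped at 0.1824 m (0.182 expected) while the force rose from 13 to 21 N, so the adapter is on the hard stop.

```bash
python3 -c "
from workcell import manip; print(manip.finish_job())"
```

```text
the job is handed in; nothing more can be done
None
```

The job is handed in at about 15 s: the dial is on mark 4 (camera reading 4.0 to 4.07), and the wide adapter sits keyed and fully home in the drive hub, still gripped, upright and pressed down with about 21 N, with the other two left in the rack.

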